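# Set a striking wall clock by its minute hand

### The arm

A 6-joint arm with a two-finger parallel gripper is mounted at the origin on the work surface. World frame = base frame: x ahead of the robot, y to its left, z up, the work surface at z = 0. Lengths are in m, angles in rad, forces in N, time in s.
With the tool pointing down it reaches from about 0.4 to 0.825 m from the base axis. Payload 7 kg.
Tool frame: the origin (TCP) lies between the finger pads; the fingertips stand 11 mm ahead of it and the grasp point (between the pads) lies 8 mm behind it; y points along the fingers, x is the direction in which the jaws open and shut, and the axes are right-handed (so a half turn about y gives the same grasp; the last joint's range is limited). The gripper opens to 88 mm and grips with 3 to 60 N. Pads are 19 mm wide; open, the fingers measure 130 mm over their backs; the gripper's body (78 mm by 193 mm) begins 47 mm behind the grasp point.
Start: joints at [-1.012, 0.359, 0.012, 0, -1.224, -0.288], TCP at [0.181, -0.65, 0.238] pointing down, gripper open.
Joint ranges: [-3.07, 3.07], [-1.43, 2.12], [-1.02, 1.25], [-3.03, 1.67], [-3.05, -0], [-3.03, 3.03]. Speed limits (rad/s): [2.39, 2.39, 3.01, 3.14, 3.14, 3.14].

### API

Orientations are given as a rotation vector (axis times angle).
In Python, from rig import arm, release, clamp, planner, imaging, job, spotter, telemetry gives the robot as it stands. Calls block until the motion is done:
- arm.move_ptp(position, orientation): joint-space move of the TCP to a pose.
- arm.movel(position, attitude=None, velocity=0.15, until_force=None): straight line of the TCP; attitude=None keeps the orientation; velocity is the mean speed in m/s. With until_force (N) it stops when the force on the tool has changed by that much, and returns True; else False.
- arm.goto_joints(angles): joint-space move.
- release() and clamp(): open the fingers fully, or close them until they stop; the grip force is fixed at half the most.
- arm.wait(seconds).
- planner.inverse_kinematics(position, orientation): joint angles nearest the present ones, or None.
- imaging.capture(name): name is "side" or "top"; returns a dict with "img" (420x560x3 uint8, red, green, blue), "camera_matrix" (3x3 intrinsics, pixels), "R" (3x3) and "t" (3): a world point X has camera coordinates R X + t. Camera axes: x right, y down, z forward; pixel columns grow to the right and rows downward; lengths in m; the calibration is good to about 2 mm. A picture is of the moment at which its call begins. There is no depth.
A pose or a line that the arm cannot do raises arm.PlanningError and nothing moves.
- job.sign_off(): hands the job in, once; it reports no verdict.
Trained networks look in the newest picture that a camera, given by its name, has taken for a name from the list of things; names that differ only in an ending like _2 or _b are one class to them, and where a whole thing is asked for, a point or a joint stands for the part that bears it (a point fixed in the world has none). Each returns a list of dicts, best first, with "conf" (0 to 1); they miss things now and then, are a little off and sometimes report something else, mostly with a low value. They report only what shows in the picture. A call takes as long as a camera call.
- spotter.boxes_of(camera, label): "extent" ([left, top, width, height] in pixels, round what is visible of it).
Readings, each from a call of its own:
- telemetry.read_clock(): time.
- telemetry.read_joint_pos(): joint angles.
- telemetry.read_qd(): joint speeds.
- telemetry.read_effort(): joint torques, N m.
- telemetry.read_tool_pos(): TCP position.
- telemetry.read_eef_rot(): TCP orientation.
- telemetry.read_ft_force(): force on the tool from outside, world axes, zero at the start.
- telemetry.read_wrist_torque(): the same for the moment, N m.
- telemetry.read_gripper_width(): finger opening in m.
Only numpy, scipy, OpenCV 4.12 (cv2) and the standard library are available. Lean on these libraries where they do the work, as an engineer would, in place of code of your own. Each camera call takes 0.05 s, during which the arm holds its last target.

### The job

The glass is off this striking wall clock, which lies face up on the bench: set it to the next full hour by pushing its long minute hand round with a fingertip, clockwise only, following the minute track. On the way stop at the half hour (the mark opposite the red double bar) for about two seconds so that it can strike, then go on round to the red double bar at twelve and take the fingers away. Push gently and only the minute hand: never turn it backwards, keep off the dial face and the short hour hand, and leave the clock itself and the things round it where they lie.

Things in the scene. Friction and masses are not known exactly. Their poses are not given: they have to be found in the camera images.
- clock: Round wooden wall clock of 1.45 kg, loose, lying on its back, 268 mm across the rim (plus a brass hanger at twelve). Origin: centre of its underside, on the hands' axis. z up (out of the dial), +x points to twelve o'clock, +y to nine o'clock. The dial face is 68 mm above the origin; the wooden rim (inner radius 118 mm, outer 134 mm) stands 14 mm higher than the dial face.
- dial: Ivory dial plate fixed in the clock, radius 118 mm, 4 mm thick, origin at the centre of its underside, so its face is 4 mm above the origin. Black hour bars at radius 83 to 109 mm, a red double bar at twelve. Not to be touched.
- minute_hand (a joint): Angle of the long black minute hand in rad, clockwise from twelve seen from above: at the start 0.5 to 2.2 (5 to 21 minutes past), 3.142 at the half hour, 6.283 at the next full hour. It turns with a light friction of about 0.04 N m (half a newton near the tip) and stays where it is left; the hour hand is geared to it (1:12).
- minute_tip (a point): The outer end of the minute hand, on its centre line, 95 mm from the axis and 14.5 mm above the dial face. The hand is 8 mm wide, with a 26 mm tail on the other side of the axis; its underside is 13 mm and its top 16 mm above the dial face. A fingertip reaching just below its underside pushes it best.
- hour_hand: Short black hour hand, 56 mm long from the axis, 9 mm wide, 6 to 9 mm above the dial face, below the minute hand; geared, not to be touched. Origin on the hands' axis at its underside. At the start it points a little past nine, at the end to ten.
- mark_12 (a point): The red double bar at twelve, on the dial face, 94 mm from the axis.
- mark_6 (a point): The black bar at six (the half hour), on the dial face, 94 mm from the axis.
- key: Brass winding key lying flat near the clock, 52 by 46 mm, 12 mm high. Bystander.
- screwdriver: Screwdriver with a red handle, 150 mm long, lying near the clock. Bystander.
- oil: Small amber oil bottle, 28 mm across, 55 mm high, standing near the clock. Bystander.
- tin: Yellow open dish with small parts, 64 mm across, 16 mm high, near the clock. Bystander.

How it is judged:
By the outcome, as a careful person would: the job done as asked, in the order asked, and still so for the second after the job is handed in, with the robot touching nothing.
It also fails if it takes over 67 s, if anything falls off the work surface, if the arm or the gripper's body presses on something with over 40 N, if the wrist force passes 120 N, or if a joint passes its speed limit or range.

## Working session

There is one attempt and no reset: what is moved stays moved. The work goes in short steps, each a Python script; the robot and the scene stay as the last script left them, time stands still between calls to the robot, and variables do not carry over. Pictures are saved under pics/ and viewed, and the job is handed in when it is done.

```bash
ls; mkdir -p pics; python3 - <<'E'
from rig import arm, imaging, spotter, telemetry
import cv2, numpy as np
for n in ("top","side"):
    c=imaging.capture(n); cv2.imwrite(f"pics/{n}0.png",c["img"][:,:,::-1]); np.savez(f"{n}0.npz",**c)
    print(n,c["camera_matrix"].tolist(),np.round(c["R"],4).tolist(),np.round(c["t"],4).tolist())
    for l in ("clock","dial","minute_hand","hour_hand","minute_tip","mark_12"): print(l,[(np.round(d["extent"],1).tolist(),round(d["conf"],2)) for d in spotter.boxes_of(n,l)][:2])
print(telemetry.read_clock(),telemetry.read_tool_pos(),telemetry.read_eef_rot())
E
```

```text
pics
top [[383.5359408297017, 0.0, 283.71888087645044], [0.0, 383.5359408297017, 207.49169118761114], [0.0, 0.0, 1.0]] [[0.0197, -0.9996, -0.021], [-0.9831, -0.0155, -0.1822], [0.1818, 0.0242, -0.983]] [0.0535, 0.5869, 0.6591]
clock [([288.3, 147.9, 155.1, 141.7], 0.7)]
dial [([301.8, 155.3, 128.7, 128.5], 0.95)]
minute_hand [([354.1, 184.6, 53.6, 42.2], 0.83)]
hour_hand [([336.4, 221.9, 16.8, 6.2], 0.4)]
minute_tip [([356.7, 182.9, 56.3, 41.0], 0.76)]
mark_12 [([291.7, 147.1, 150.7, 144.3], 0.97), ([262.1, 258.2, 32.3, 27.8], 0.27)]
side [[440.03930551155054, 0.0, 281.1701681061325], [0.0, 440.03930551155054, 211.73288214531902], [0.0, 0.0, 1.0]] [[-0.9748, -0.223, -0.0099], [-0.1655, 0.7517, -0.6384], [0.1498, -0.6207, -0.7696]] [0.5841, 0.096, 0.8144]
clock [([232.3, 112.4, 141.4, 120.3], 0.56)]
dial [([247.3, 121.5, 117.2, 76.2], 0.7), ([211.0, 183.6, 11.8, 21.7], 0.36)]
minute_hand [([285.9, 127.8, 28.7, 33.5], 0.61), ([212.4, 183.3, 12.4, 21.7], 0.52)]
hour_hand [([307.5, 159.5, 5.6, 17.2], 0.58)]
minute_tip [([286.7, 126.0, 27.7, 37.1], 0.75)]
mark_12 [([233.8, 111.7, 140.2, 120.0], 0.63)]
0.7 [ 0.18053619 -0.65039965  0.23759367] [-1.06876475 -1.40580523  1.40587622]
```

```bash
python3 - <<'E'
import cv2,numpy as np
a=cv2.imread("pics/top0.png")[130:310,250:470]; cv2.imwrite("pics/t0c.png",cv2.resize(a,(733,600),interpolation=cv2.INTER_CUBIC))
a=cv2.imread("pics/side0.png"); cv2.imwrite("pics/s0c.png",cv2.resize(a[90:250,190:400],(787,600),interpolation=cv2.INTER_CUBIC))
E
```

```text
(no output)
```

View pics/top0.png

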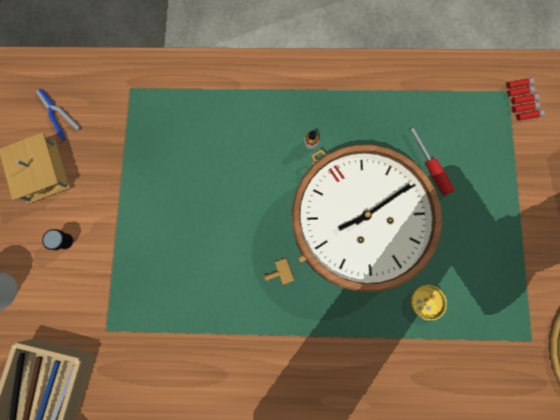

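View pics/side0.png

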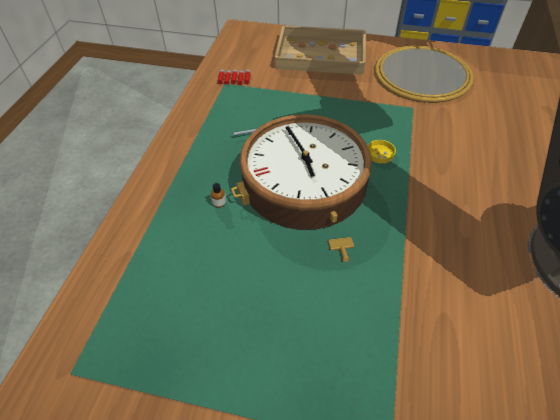

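```bash
sleep 0
```

```text
(no output)
```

View pics/t0c.png

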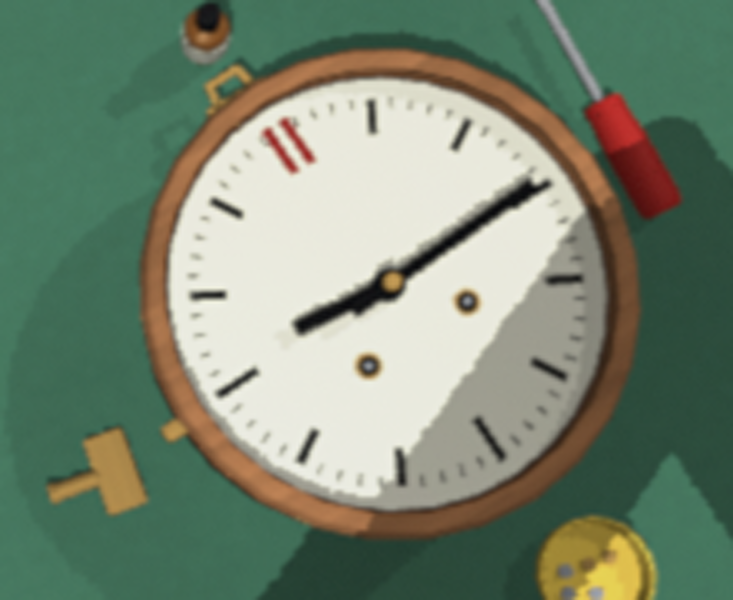

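View pics/s0c.png

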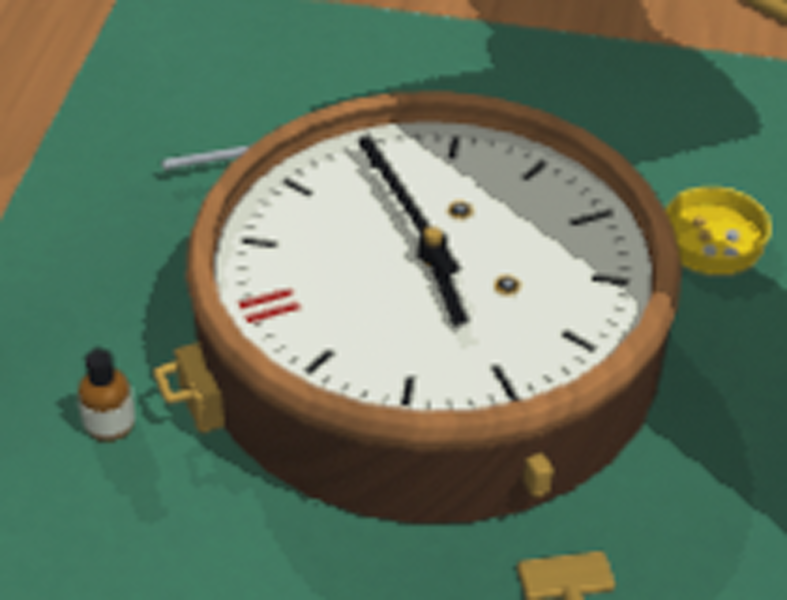

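The clock is at about (368,214) in the top picture. The red double bar is at (336,174), and the minute hand tip is at (413,184), about 15 to 16 minutes past. The hour hand points just past nine. Next I fit the clock's pose from the bars in both cameras.

```bash
cat > vis.py <<'E'
import numpy as np, cv2
from scipy.optimize import least_squares
from scipy.spatial.transform import Rotation as Rn
def proj(c,X):
    return cv2.projectPoints(np.asarray(X,float).reshape(-1,1,3),Rn.from_matrix(c["R"]).as_rotvec(),np.asarray(c["t"],float),c["camera_matrix"],None)[0].reshape(-1,2)
def unproj(c,uv,z):
    K,R,t=c["camera_matrix"],c["R"],c["t"]
    d=R.T@np.linalg.inv(K)@np.array([*uv,1.]); o=-R.T@t
    return o+d*(z-o[2])/d[2]
# clock pose p=(x,y,psi): psi = world angle of twelve; clockwise angle a -> world angle psi-a
def pt(p,r,a,z):
    return np.stack([p[0]+r*np.cos(p[2]-a),p[1]+r*np.sin(p[2]-a),z+0*a+0*r],-1)
def rect(c,p,z,n=400,mm=0.000625):   # rectified: up=twelve
    m=n*mm/2
    src=np.float32(proj(c,[pt(p,m*2**.5,np.array(a),z) for a in (-np.pi/4,np.pi/4,3*np.pi/4,-3*np.pi/4)]))
    dst=np.float32([[0,0],[n,0],[n,n],[0,n]])
    return cv2.warpPerspective(c["img"],cv2.getPerspectiveTransform(src,dst),(n,n),flags=cv2.INTER_CUBIC)
E
cat > fit.py <<'E'
from vis import *
cs={n:dict(np.load(f"{n}0.npz")) for n in("top","side")}
hub=unproj(cs["top"],(368,214.5),.084); tw=unproj(cs["top"],(336.3,173.8),.068)
p=np.array([hub[0],hub[1],np.arctan2(tw[1]-hub[1],tw[0]-hub[0])]); print(p)
def bars(c,p,skip):
    out=[]
    for k in range(12):
        if k in skip: continue
        a=k*np.pi/6
        # fine polar patch on dial plane
        rs=np.linspace(.076,.116,81); th=np.linspace(-.16,.16,81)
        Rg,T=np.meshgrid(rs,th); uv=proj(c,pt(p,Rg.ravel(),a+T.ravel(),.068)).astype(np.float32)
        g=cv2.remap(c["img"],uv[:,0].reshape(81,81),uv[:,1].reshape(81,81),cv2.INTER_LINEAR).astype(float)
        g=g[...,1] 
        bg=np.median(g,axis=0,keepdims=True); w=np.clip((bg-g)/bg-.25,0,None)
        if w.sum()<5: continue
        out.append((k,(w*Rg).sum()/w.sum(),(w*T).sum()/w.sum(),w.sum()))
    return out
for n,c in cs.items():
    q=p.copy()
    for it in range(6):
        b=bars(c,q,(3,))
        # measured world pts
        M=np.array([pt(q,np.array(r),np.array(k*np.pi/6+t),.068) for k,r,t,w in b]); ks=np.array([x[0] for x in b])
        f=lambda s:(pt(s,.096+0*ks,ks*np.pi/6,.068)-M)[:,:2].ravel()
        s=least_squares(f,q,loss="soft_l1",f_scale=.002); q=s.x
    print(n,q,np.round(np.degrees([x[2] for x in b]),2),np.round([x[1]*1e3 for x in b],1),[x[0] for x in b])
    np.save(f"p_{n}.npy",q)
    g=rect(c,q,.068); cv2.circle(g,(200,200),int(.118/.000625),(0,255,0),1); h=rect(c,q,.0825)
    cv2.imwrite(f"pics/rect_{n}.png",np.hstack([g,h])[:,:,::-1])
E
python3 fit.py; python3 -c "
from scipy.spatial.transform import Rotation as R;print(R.from_rotvec([-1.06876475,-1.40580523,1.40587622]).as_matrix().round(3))"
```

```text
[ 0.57012792 -0.08613524  0.60198997]
top [ 0.5701903  -0.08450425  0.58460706] [ 0.04 -0.02 -0.02  0.18 -0.14 -0.11 -0.34  0.07  0.11  0.18  0.02] [94.7 96.3 96.3 95.1 95.6 95.6 96.9 96.  95.9 95.9 96.2] [0, 1, 2, 4, 5, 6, 7, 8, 9, 10, 11]
side [ 0.56870593 -0.08786665  0.58448994] [-0.02  0.01  0.    0.4   0.02 -0.11 -0.3  -0.07  0.    0.01  0.04] [95.  96.2 96.5 94.6 96.1 94.8 96.8 95.  96.  96.6 95.7] [0, 1, 2, 4, 5, 6, 7, 8, 9, 10, 11]
[[-0.267  0.    -0.964]
 [ 0.964 -0.    -0.267]
 [-0.    -1.     0.   ]]
```

View pics/rect_top.png

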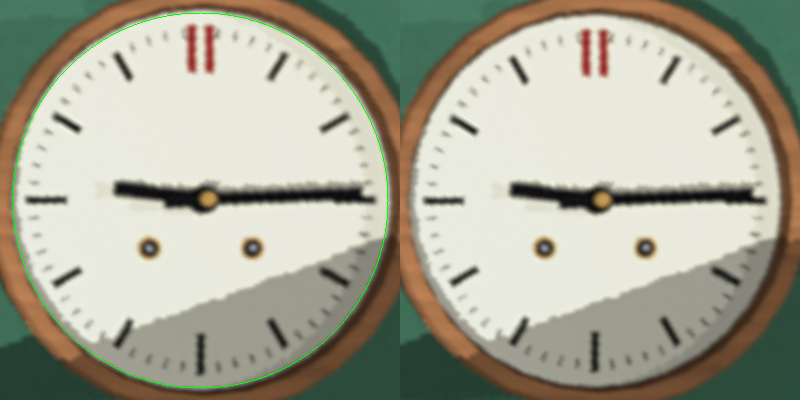

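View pics/rect_side.png

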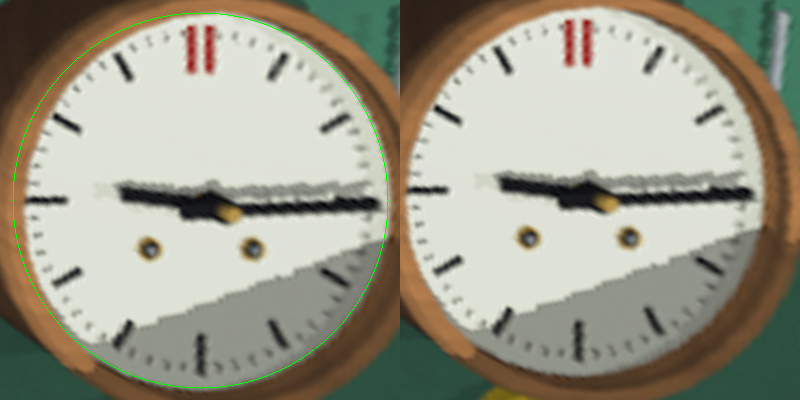

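```bash
cat >> vis.py <<'E'
def hand_angle(c,p,lo,hi,z=.0840,r0=.062,r1=.09):
    th=np.radians(np.arange(lo,hi,.25)); rs=np.linspace(r0,r1,57)
    T,Rg=np.meshgrid(th,rs,indexing="ij"); uv=proj(c,pt(p,Rg.ravel(),T.ravel(),z)).astype(np.float32)
    g=cv2.remap(c["img"],uv[:,0].reshape(T.shape),uv[:,1].reshape(T.shape),cv2.INTER_LINEAR).max(-1).astype(float)
    w=np.clip(80-g,0,None).mean(1); i=w.argmax(); s=slice(max(0,i-24),i+25)
    return np.degrees((w[s]*th[s]).sum()/max(w[s].sum(),1e-9)), w.max()
E
python3 - <<'E'
from vis import *
from rig import planner
for n in("top","side"):
    c=dict(np.load(f"{n}0.npz")); print(n,hand_angle(c,np.load(f"p_{n}.npy"),30,130))
# feasibility of rotating tool
C=np.array([.5695,-.0862]);psi=.5845
print("IK scan: tool x dir = tangential offset")
for off in (0,np.pi):
    for a in range(80,375,20):
        w=psi-np.radians(a)
        r=.085; d=np.radians(0)
        X=np.array([C[0]+r*np.cos(w),C[1]+r*np.sin(w),.085+.011])
        tx=np.array([np.cos(w+np.pi/2+off),np.sin(w+np.pi/2+off),0]);ty=np.array([0,0,-1.])
        q=planner.inverse_kinematics(X,Rn.from_matrix(np.c_[tx,ty,np.cross(tx,ty)]).as_rotvec())
        print(off>0,a,None if q is None else np.round(q,2))
E
```

```text
top (np.float64(87.89875436885313), np.float64(61.36842105263158))
side (np.float64(86.59696057910345), np.float64(50.01754385964912))
IK scan: tool x dir = tangential offset
False 80 [ 0.07  0.43 -0.23 -0.   -0.91 -2.45]
False 100 [ 0.05  0.4  -0.28 -0.   -0.89 -2.78]
False 120 None
False 140 [ 0.04  0.32 -0.4   0.   -0.85  2.81]
False 160 [ 0.07  0.28 -0.47  0.   -0.83  2.43]
False 180 [ 0.12  0.24 -0.52  0.   -0.81  2.04]
False 200 [ 0.18  0.21 -0.56  0.   -0.8   1.63]
False 220 [ 0.24  0.2  -0.57  0.   -0.79  1.21]
False 240 [ 0.3   0.21 -0.56  0.   -0.8   0.81]
False 260 [ 0.34  0.23 -0.53  0.   -0.81  0.42]
False 280 [ 0.35  0.27 -0.48  0.   -0.82  0.06]
False 300 [ 0.34  0.31 -0.42  0.   -0.84 -0.28]
False 320 [ 0.32  0.35 -0.35  0.   -0.87 -0.61]
False 340 [ 0.29  0.39 -0.29  0.   -0.89 -0.92]
False 360 [ 0.24  0.42 -0.24  0.   -0.91 -1.23]
True 80 [ 0.07  0.43 -0.23  0.   -0.91  0.69]
True 100 [ 0.05  0.4  -0.28  0.   -0.89  0.36]
True 120 [ 0.04  0.36 -0.34  0.   -0.87  0.02]
True 140 [ 0.04  0.32 -0.4   0.   -0.85 -0.33]
True 160 [ 0.07  0.28 -0.47  0.   -0.83 -0.71]
True 180 [ 0.12  0.24 -0.52 -0.   -0.81 -1.11]
True 200 [ 0.18  0.21 -0.56  0.   -0.8  -1.52]
True 220 [ 0.24  0.2  -0.57  0.   -0.79 -1.93]
True 240 [ 0.3   0.21 -0.56  0.   -0.8  -2.33]
True 260 [ 0.34  0.23 -0.53 -0.   -0.81 -2.72]
True 280 None
True 300 [ 0.34  0.31 -0.42  0.   -0.84  2.86]
True 320 [ 0.32  0.35 -0.35  0.   -0.87  2.53]
True 340 [ 0.29  0.39 -0.29  0.   -0.89  2.22]
True 360 [ 0.24  0.42 -0.24  0.   -0.91  1.91]
```

Start angle is about 87.3° (≈14.5 min). I keep the closed jaws radial, so joint 6 runs from about 2.3 to -2.8 over the whole arc without regrasping. First I hover behind the hand and check the fingers against the cameras.

```bash
cat > mv.py <<'E'
from vis import *
from rig import arm, release, clamp, planner, imaging, telemetry
P=np.array([.5695,-.0862,.5845]); RT=.088; ZT=.068+.009
def pose(a,h,tipz=ZT,p=P,r=RT):
    """hand angle a (deg), tool centre h behind the hand centre line"""
    w=p[2]-np.radians(a); u=np.array([np.cos(w),np.sin(w),0]); t=np.array([np.sin(w),-np.cos(w),0])
    X=np.array([p[0],p[1],tipz+.011])+r*u-h*t
    tx=u; ty=np.array([0,0,-1.])     # off = -90deg : tool x radial outward
    return X,Rn.from_matrix(np.c_[tx,ty,np.cross(tx,ty)]).as_rotvec()
def snap(tag,p=None):
    cs={}
    for n in("top","side"):
        c=imaging.capture(n); cs[n]=c; cv2.imwrite(f"pics/{n}_{tag}.png",c["img"][:,:,::-1]); np.savez(f"{n}_{tag}.npz",**c)
    q=[np.load(f"p_{n}.npy") for n in("top","side")]
    cv2.imwrite(f"pics/both_{tag}.png",np.hstack([rect(cs["top"],q[0],.0835),rect(cs["side"],q[1],.0835)])[:,:,::-1])
    return cs
E
python3 - <<'E'
from mv import *
clamp()
X,o=pose(87.3,.035,.15)
print(planner.inverse_kinematics(X,o))
arm.move_ptp(X,o)
X,o=pose(87.3,.035,.105); arm.movel(X,o)
print(telemetry.read_clock(),telemetry.read_joint_pos().round(2),telemetry.read_gripper_width(),telemetry.read_ft_force(),telemetry.read_tool_pos(),X)
cs=snap("hov")
tip=X-[0,0,.011]
for n in cs: print(n,proj(cs[n],[tip]))
E
```

```text
[ 0.08590953  0.39402141 -0.11583287  0.         -1.06094204  2.11651069]
5.0583 [ 0.09  0.43 -0.17  0.   -0.97  2.12] 0.0001935031595238393 [ 0.45844415 -0.60150417  0.55721583] [ 0.64965839 -0.13705801  0.11598351] [ 0.64970758 -0.13655617  0.116     ]
top [[398.39570476 168.09433849]]
side [[271.6430192  124.63273921]]
```

```bash
python3 - <<'E'
import cv2,numpy as np
a=cv2.imread("pics/top_hov.png")[90:310,250:470];b=cv2.imread("pics/side_hov.png")[60:260,190:400]
cv2.imwrite("pics/hovc.png",np.hstack([cv2.resize(a,(400,400),interpolation=2),cv2.resize(b,(400,400),interpolation=2)]))
E
```

```text
(no output)
```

View pics/hovc.png

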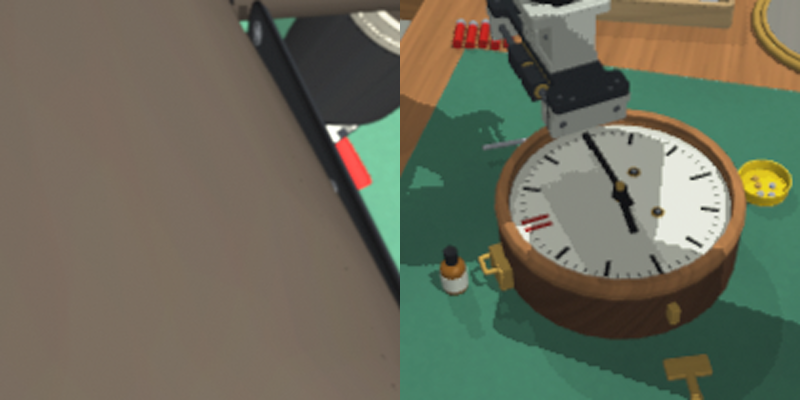

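```bash
python3 - <<'E'
from mv import *
c=dict(np.load("side_hov.npz")); im=c["img"].copy()
X=telemetry.read_tool_pos(); R=Rn.from_rotvec(telemetry.read_eef_rot()).as_matrix(); print(R.round(2))
s=6
x0,y0,x1,y1=225,50,345,140
big=cv2.resize(im[y0:y1,x0:x1],None,fx=s,fy=s,interpolation=cv2.INTER_CUBIC)
def P2(q): 
    uv=proj(c,[q])[0]; return tuple(int(v) for v in ((uv-[x0,y0]+.5)*s))
tip=X+R[:,1]*.011
for col,k in (((255,0,0),0),((0,255,0),1),((0,0,255),2)):
    cv2.line(big,P2(tip),P2(tip+R[:,k]*(.03 if k!=1 else -.05)),col,2)
cv2.imwrite("pics/hovbig.png",big[:,:,::-1])
E
```

```text
[[ 0.59  0.    0.81]
 [-0.81 -0.    0.59]
 [ 0.   -1.    0.  ]]
```

View pics/hovbig.png

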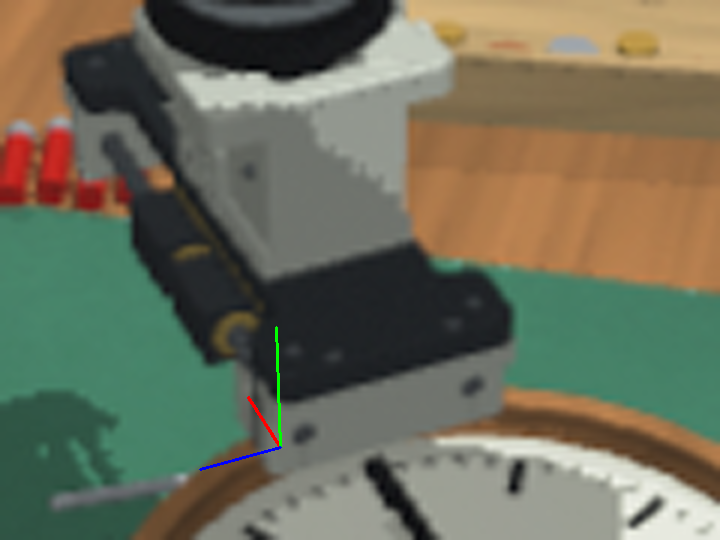

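The body end hides the fingertips but the projected tool axes agree with the picture. I lower well behind the hand (at 67°), clear of the rim, then push in small arcs to about 150° and look.

```bash
sed -i 's/RT=.088/RT=.085/' mv.py; cat >> mv.py <<'E'
def arc(a0,a1,h=.014,step=6,v=.035,p=P):
    for a in np.linspace(a0,a1,max(1,int(np.ceil(abs(a1-a0)/step)))+1)[1:]:
        X,o=pose(a,h,p=p); arm.movel(X,o,velocity=v)
E
python3 - <<'E'
from mv import *
X,o=pose(67,.014,.105); arm.movel(X,o)
X,o=pose(67,.014); arm.movel(X,o,velocity=.08)
print(telemetry.read_clock(),telemetry.read_ft_force().round(2),telemetry.read_tool_pos()-X)
f=[]
for a in range(67,145,6):
    arc(a,min(a+6,145)); f.append((a+6,*telemetry.read_ft_force().round(2)))
print(*f,sep="\n"); print(telemetry.read_clock())
cs=snap("p1")
a=cs["side"]["img"][60:270,190:400]; cv2.imwrite("pics/p1c.png",cv2.resize(a,(600,600),interpolation=2)[:,:,::-1])
E
```

```text
6.1667 [-0.27  0.41  0.19] [-0.0003406  -0.00016604 -0.000864  ]
(73, np.float64(-0.04), np.float64(-1.18), np.float64(0.15))
(79, np.float64(-0.16), np.float64(0.32), np.float64(0.1))
(85, np.float64(0.24), np.float64(1.59), np.float64(0.36))
(91, np.float64(0.34), np.float64(-1.08), np.float64(1.45))
(97, np.float64(-0.74), np.float64(-0.12), np.float64(0.54))
(103, np.float64(-0.74), np.float64(0.03), np.float64(-0.03))
(109, np.float64(0.48), np.float64(-0.01), np.float64(0.41))
(115, np.float64(0.13), np.float64(-0.39), np.float64(0.33))
(121, np.float64(0.4), np.float64(0.07), np.float64(0.74))
(127, np.float64(-0.21), np.float64(-0.36), np.float64(0.47))
(133, np.float64(0.45), np.float64(-0.1), np.float64(0.21))
(139, np.float64(0.25), np.float64(0.43), np.float64(-0.59))
(145, np.float64(-0.2), np.float64(-0.18), np.float64(-0.64))
11.475
```

View pics/p1c.png

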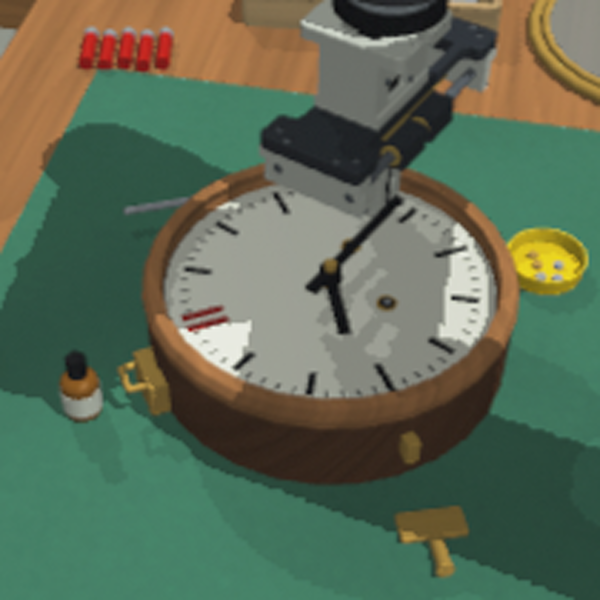

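View pics/both_p1.png

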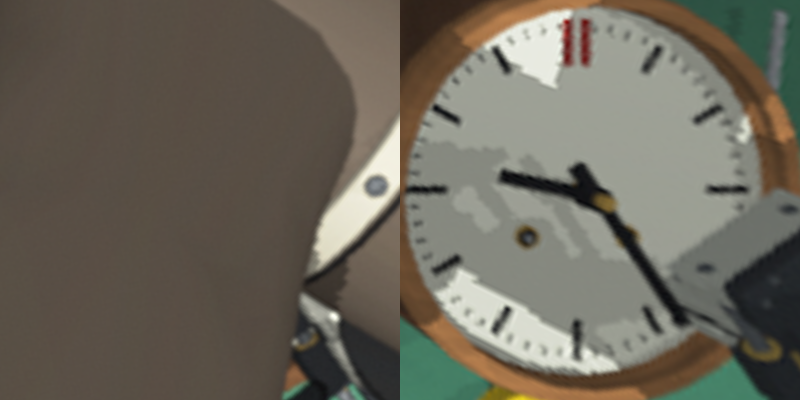

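The side picture shows the hand being pushed, with its tip at rectified (683,320). That is about 145.3°, against 145° commanded, and the clock hasn't shifted. I go on to just short of six.

```bash
python3 - <<'E'
from mv import *
arc(145,177.5)
print(telemetry.read_clock(),telemetry.read_ft_force().round(2))
cs=snap("p2"); print(hand_angle(cs["side"],np.load("p_side.npy"),165,190,r0=.03,r1=.093),hand_angle(cs["side"],np.load("p_side.npy"),165,190,r0=.07,r1=.08))
g=rect(cs["side"],np.load("p_side.npy"),.0835,n=800,mm=.0003125)
cv2.imwrite("pics/p2c.png",g[200:800,:,::-1])
E
```

```text
13.875 [0.76 0.92 0.32]
(np.float64(178.8708784433648), np.float64(55.73684210526316)) (np.float64(178.34374073525055), np.float64(58.80701754385965))
```

View pics/p2c.png

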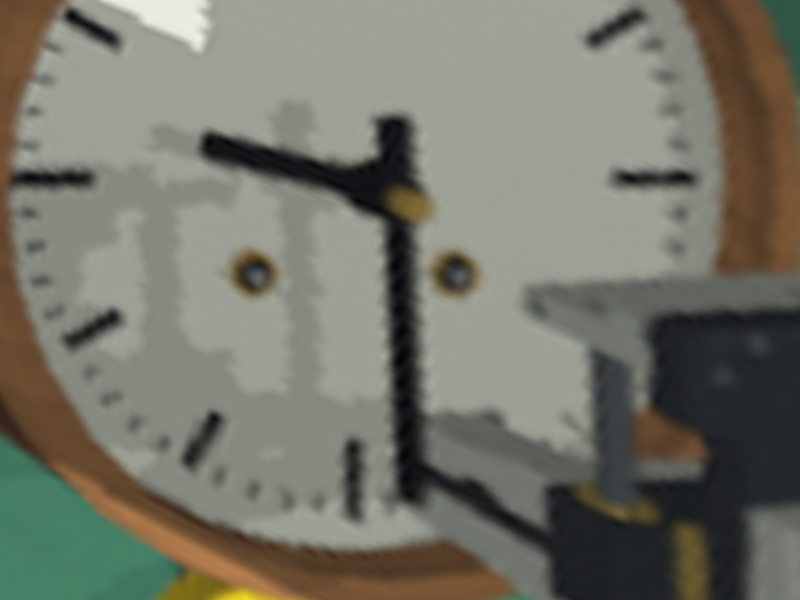

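The hand line runs from (395,120) to (410,498), so it stands at about 178°, 0.4° ahead of the command. I advance to six, look, and hold for two seconds.

```bash
python3 - <<'E'
from mv import *
arc(177.5,179.6,v=.02)
t0=telemetry.read_clock()
cs=snap("p3"); print(hand_angle(cs["side"],np.load("p_side.npy"),165,190,r0=.03,r1=.093),hand_angle(cs["side"],np.load("p_side.npy"),165,190,r0=.07,r1=.08))
g=rect(cs["side"],np.load("p_side.npy"),.0835,n=800,mm=.0003125)
cv2.imwrite("pics/p3c.png",g[200:800,:,::-1]); print(t0)
E
```

```text
(np.float64(180.81849798324157), np.float64(55.31578947368421)) (np.float64(180.27292172283495), np.float64(58.175438596491226))
14.2833
```

View pics/p3c.png

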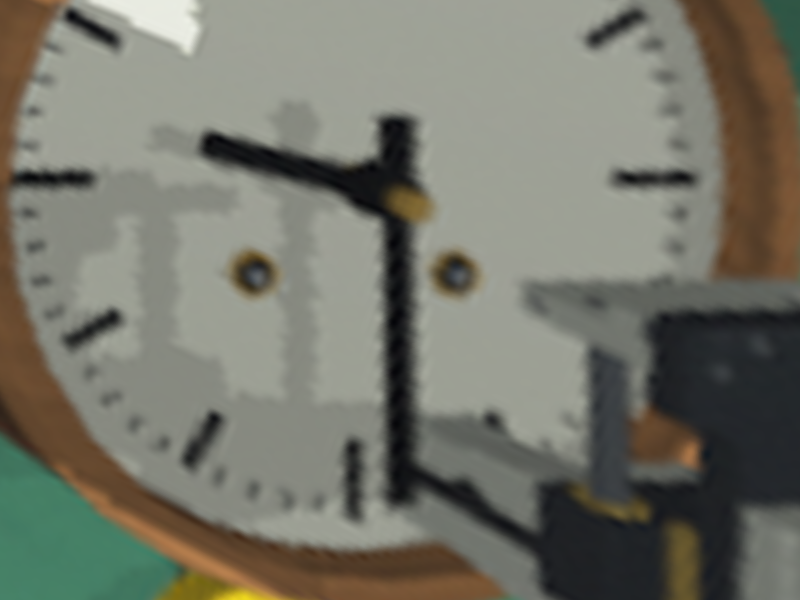

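It stands at six (vertical to within about half a degree). I hold two seconds and then push on to a little short of twelve.

```bash
python3 - <<'E'
from mv import *
arm.wait(2.1)
f=[]
for a in range(0,12):
    arc(179.6+a*172/12,179.6+(a+1)*172/12,step=7.2); f.append(np.linalg.norm(telemetry.read_ft_force()).round(1))
print(f,telemetry.read_clock(),telemetry.read_joint_pos().round(2))
cs=snap("p4")
g=rect(cs["side"],np.load("p_side.npy"),.0835,n=800,mm=.0003125)
cv2.imwrite("pics/p4c.png",g[0:600,:,::-1])
E
```

```text
[np.float64(0.6), np.float64(0.8), np.float64(0.4), np.float64(0.9), np.float64(1.3), np.float64(0.4), np.float64(1.2), np.float64(0.6), np.float64(0.4), np.float64(0.6), np.float64(0.5), np.float64(0.7)] 27.4833 [ 0.28  0.41 -0.29 -0.   -0.88 -2.69]
```

View pics/p4c.png

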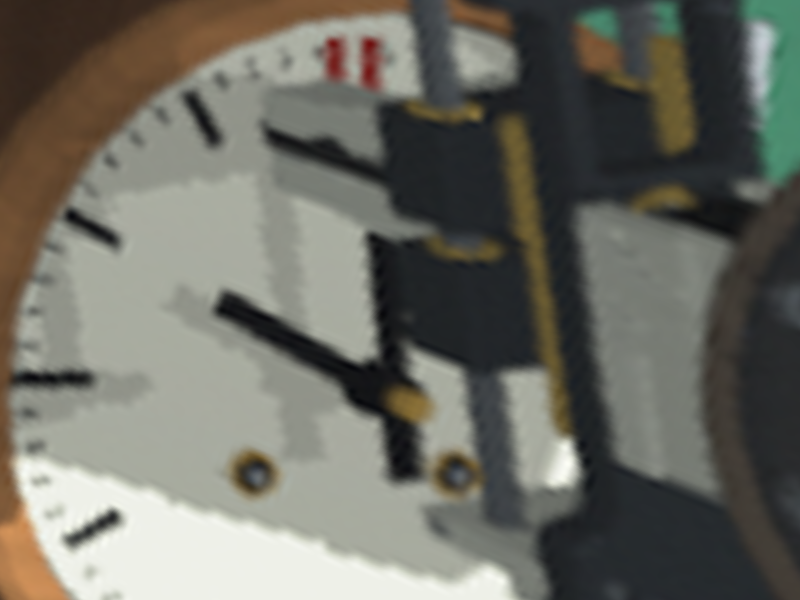

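The fingers hide part of the hand here (visible part suggests 352–354°). I back off, lift and swing aside for a clear measurement.

```bash
python3 - <<'E'
from mv import *
arc(351.6,345.6)
X,o=pose(345.6,.014,.15); arm.movel(X,o,velocity=.12)
q=telemetry.read_joint_pos(); q2=q.copy(); q2[0]-=.9; arm.goto_joints(q2)
print(telemetry.read_clock())
cs=snap("p5")
for n in cs:
    p=np.load(f"p_{n}.npy"); print(n,[np.round(hand_angle(cs[n],p,335,370,r0=a,r1=b),2) for a,b in((.03,.093),(.05,.08),(.07,.08))])
g=np.vstack
a=rect(cs["top"],np.load("p_top.npy"),.0835,n=400);b=rect(cs["side"],np.load("p_side.npy"),.0835,n=400)
cv2.imwrite("pics/p5c.png",np.hstack([a,b])[:,:,::-1])
cv2.imwrite("pics/p5d.png",cv2.resize(cs["top"]["img"][130:310,250:470],(733,600),interpolation=2)[:,:,::-1])
E
```

```text
30.6833
top [array([354.31,  58.82]), array([354.28,  58.82]), array([354.19,  58.74])]
side [array([352.  ,  47.33]), array([352.29,  47.6 ]), array([352.58,  47.96])]
```

View pics/p5c.png

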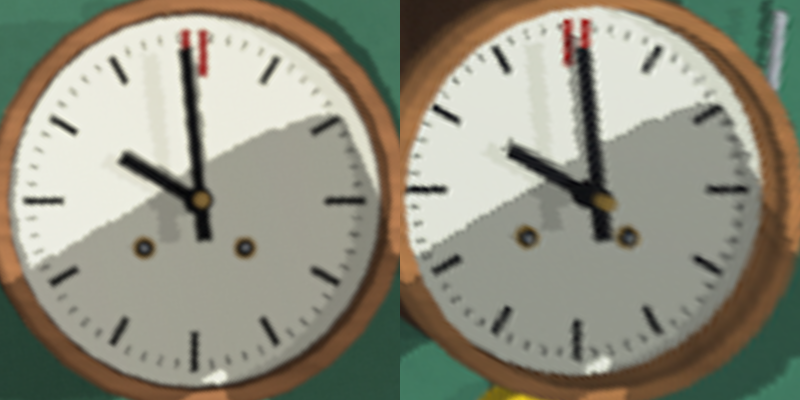

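View pics/p5d.png

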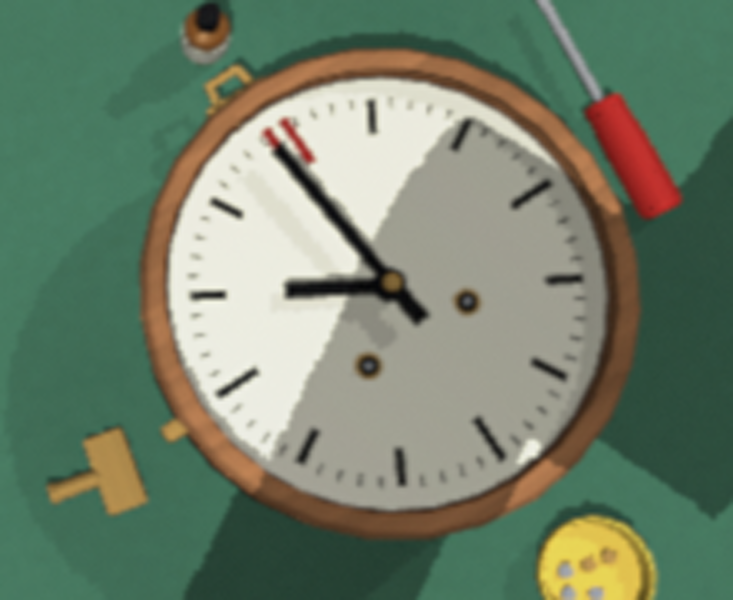

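The top picture gives a clear view: hand tip at rectified (186,52), tail at (205,240). Now I fit the hand's line direction, independent of the centre, and refit the clock pose.

```bash
cat >> vis.py <<'E'
def hand_dir(c,p,a0,z=.084,rr=(.062,.09)):
    """direction by transverse centroid of dark at each radius (line fit, no centre assumption)"""
    a=np.radians(a0)
    for _ in range(4):
        w=p[2]-a; u=np.array([np.cos(w),np.sin(w)]); t=np.array([np.sin(w),-np.cos(w)])
        rs=np.r_[np.linspace(-.024,-.014,11),np.linspace(*rr,40)] ; s=np.linspace(-.012,.012,97)
        Rg,S=np.meshgrid(rs,s,indexing="ij")
        XY=p[:2]+Rg[...,None]*u+S[...,None]*t
        uv=proj(c,np.c_[XY.reshape(-1,2),np.full(Rg.size,z)]).astype(np.float32)
        g=cv2.remap(c["img"],uv[:,0].reshape(Rg.shape),uv[:,1].reshape(Rg.shape),cv2.INTER_LINEAR).max(-1).astype(float)
        W=np.clip(75-g,0,None); ok=W.sum(1)>100; m=(W*S).sum(1)/np.maximum(W.sum(1),1e-9)
        k=np.polyfit(rs[ok],m[ok],1); a+=np.arctan(k[0])
    return np.degrees(a),k[1]*1e3,ok.sum()
E
python3 - <<'E'
from vis import *
for n in("top","side"):
    p=np.load(f"p_{n}.npy")
    for tag,a in(("_p5",353),("0",87)):
        c=dict(np.load(f"{n}{tag}.npz")); print(n,tag,hand_dir(c,p,a,rr=(.03,.09) if tag=="_p5" else (.06,.09)), hand_dir(c,p,a,z=.0825,rr=(.06,.09)))
E
sed 's/{n}0.npz/{n}_p5.npz/; s/^ *np.save.*//; s/(3,)/(0,)/; s/pics\/rect/pics\/rectp5/' fit.py > fit5.py; python3 fit5.py
```

```text
top _p5 (np.float64(354.30719358479), np.float64(-0.051399802356221616), np.int64(51)) (np.float64(354.31097433643185), np.float64(0.2944808493167282), np.int64(51))
top 0 (np.float64(88.9765226636343), np.float64(-1.3868491178282023), np.int64(51)) (np.float64(88.99905872875134), np.float64(-1.4686542729858048), np.int64(51))
side _p5 (np.float64(353.3993132283832), np.float64(-1.2019446434238108), np.int64(51)) (np.float64(353.7069582599502), np.float64(-0.08890194238592923), np.int64(51))
side 0 (np.float64(89.28113415799328), np.float64(-3.484556118805626), np.int64(51)) (np.float64(89.31623820302227), np.float64(-2.7953798810558106), np.int64(51))
[ 0.57012792 -0.08613524  0.60198997]
top [ 0.57046686 -0.08445282  0.58496148] [ 0.02  0.12  0.   -0.03  0.02 -0.02 -0.02 -0.01 -0.03  0.03 -0.09] [96.  96.  95.8 96.1 95.8 95.9 95.9 96.1 96.1 95.8 96.1] [1, 2, 3, 4, 5, 6, 7, 8, 9, 10, 11]
side [ 0.56897309 -0.08786837  0.58454396] [-0.    0.23  0.09  0.1   0.16 -0.02 -0.05 -0.14 -0.12 -0.14 -0.11] [96.  96.6 95.5 95.8 96.2 95.1 95.9 95.1 96.1 96.6 95.7] [1, 2, 3, 4, 5, 6, 7, 8, 9, 10, 11]
```

The clock hasn't moved (<0.3 mm). The hand is at 354.2°, a +2.5° offset to the command here, so I re-enter behind it and push to command 357.2, then check.

```bash
cat > fin.py <<'E'
from mv import *
import sys
a1=float(sys.argv[1]); tag=sys.argv[2]
X,o=pose(345.6,.014,.15)
q=telemetry.read_joint_pos(); q[0]+=.9; arm.goto_joints(q)
assert np.linalg.norm(telemetry.read_tool_pos()-X)<.004
X,o=pose(345.6,.014); arm.movel(X,o,velocity=.1)
arc(345.6,a1,v=.025); arm.wait(.2)
arc(a1,345.6)
X,o=pose(345.6,.014,.15); arm.movel(X,o,velocity=.12)
q=telemetry.read_joint_pos(); q[0]-=.9; arm.goto_joints(q)
print(telemetry.read_clock())
cs=snap(tag)
for n in cs: print(n,hand_dir(cs[n],np.load(f"p_{n}.npy"),359),hand_angle(cs[n],np.load(f"p_{n}.npy"),340,375,r0=.06,r1=.09))
cv2.imwrite(f"pics/{tag}d.png",cv2.resize(cs["top"]["img"][130:310,250:470],(733,600),interpolation=2)[:,:,::-1])
E
python3 fin.py 357.2 p6
```

```text
38.2917
top (np.float64(360.0089345794282), np.float64(-0.12598147064691353), np.int64(51)) (np.float64(359.90811839479716), np.float64(59.578947368421055))
side (np.float64(359.40604315585693), np.float64(-1.7649935460888875), np.int64(51)) (np.float64(358.02748788237204), np.float64(46.85964912280702))
```

View pics/both_p6.png

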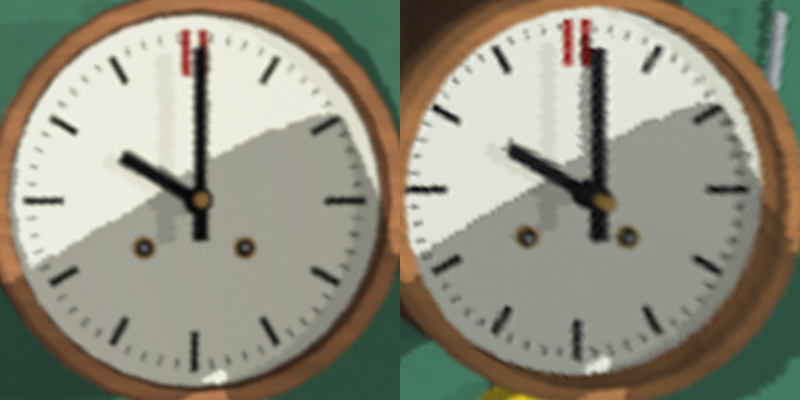

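View pics/p6d.png

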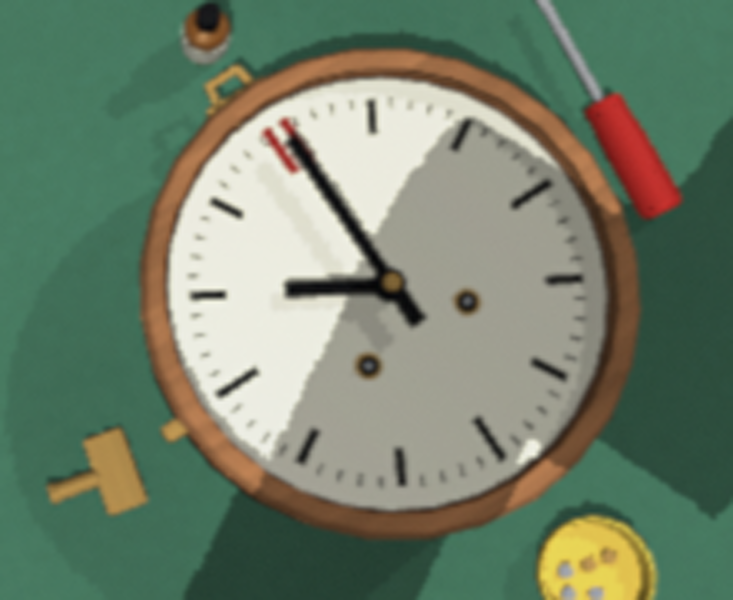

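The hand is now vertical in the rectified top view, with its tip at (201,52). It reads 360.0° by top and 359.4° by side. The apparent shift against the red bars is parallax from the hand's height. The clock, key, oil bottle, tin and screwdriver lie as before, and the arm is clear, so I hand in.

```bash
python3 - <<'E'
from rig import job, telemetry
print(telemetry.read_tool_pos(),abs(telemetry.read_qd()).max()); job.sign_off(); print(telemetry.read_clock())
E
```

```text
[ 0.37272642 -0.49023748  0.16033151] 0.002044975088075959
the job is handed in; nothing more can be done
the job is handed in; nothing more can be done
```

The clock is set to the full hour, and I handed the job in at about 38 s of the 67 s allowed. With closed fingers I pushed the minute hand clockwise only, from about 88° to the half hour. I held it there for about 2.2 s, then pushed on to the red double bar and took the fingers away.

- **Extra step:** just short of twelve I backed off and lifted clear to measure the hand. I then came back in behind it for the last 6°. So the final push was in two parts.
- **Half hour:** the side camera read 180.3–180.8°, and by eye the hand stood vertical over the six mark. The arm hid it from the top camera there.
- **Twelve:** after I let go, the top camera put the hand at 360.0° and the side camera's line fit at 359.4°. A simpler side reading gave 358.0°. I put that down to the 3–4 mm calibration mismatch between the two cameras, and went by the top view and the line fits.
- **Clock and surroundings:** a refit just before the last push put the clock within 0.3 mm of where it started. The bystanders look undisturbed in the final picture. Wrist force stayed under 2 N in the readings I took while pushing.
- **Dial and hour hand:** I planned about 9 mm of clearance over the dial and 8 mm from the tip of the hour hand, but did not measure either directly.

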